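Refit the plug-in timer of the dust extraction and snap its cover on

ROBOT

A 6-joint arm with a two-finger parallel gripper is mounted at the origin on a cart in front of the work surface, level with it; the furniture and walls round the work are solid. World frame = base frame: x ahead of the robot, y to its left, z up, the work surface at z = 0. Lengths are in m, angles in rad, forces in N, time in s.
With the tool pointing down it reaches from about 0.3 to 0.85 m from the base axis. Payload 4.2 kg.
Tool frame: the origin (TCP) lies between the finger pads; the fingertips stand 8 mm ahead of it and the grasp point (between the pads) lies 11 mm behind it; z points along the fingers, y is the line along which they close (so a half turn about z gives the same grasp; the last joint's range is limited). The gripper opens to 91 mm and grips with 3 to 60 N. Pads are 32 mm wide; open, the fingers measure 118 mm over their backs; the gripper's body (76 mm by 178 mm) begins 60 mm behind the grasp point.
Start: joints at [-1.197, 0.32, 1.565, -0, 1.257, -0.02], TCP at [0.221, -0.531, 0.222] pointing down, gripper open.
Joint ranges: [-3.11, 3.11], [-0.84, 2.01], [0.21, 2.61], [-1.34, 4.49], [0.05, 2.63], [-2.56, 2.56]. Speed limits (rad/s): [2.57, 2.57, 3.14, 3.14, 3.14, 3.14].

INTERFACE

Orientations are given as a unit quaternion [x, y, z, w].
In Python, from rig import arm gives the robot as it stands.
- The arm moves only by the tool apply_moves, never from a script. Its argument "motion" is one flat list of numbers, 7 for each row, row after row: the turn, a rotation vector about the world's x, y, z normalised to -1 to 1, where 1 is 4 degrees, then the shift along the world's x, y, z normalised to -1 to 1, where 1 is 0.025 m, then the gripper command: -1 is shut, 1 is fully open, values between are in proportion. A call has exactly 5 rows; each row shifts and turns the commanded pose from where the row before left it; what a row does not reach is not made up. A row lasts 1/8 s, in which the tool goes at most 62.5 mm and 10.7 degrees, less where a joint would pass 70% of its speed; a pose out of reach is approached as far as the arm can. A call with a number of a shift or a turn outside -1 to 1 is refused whole. A call with a gripper value outside its range is refused whole. The fingers move at their own pace and stop on an object; the grip force is fixed at half the most. Time passes only in rows, so rows that do not move let the fingers close, or fill a call up. It gives the time, the measured TCP pose, the force, the opening and the grip force at its end, in the units of the state.
- arm.sense(): the state, without advancing time (a new reading comes with each control period).
- arm.snapshot(name): name is "scene" or "top"; returns the picture (400x640x3 uint8, red, green, blue); there is no depth.
- arm.get_calibration(name): a dict with "mtx" (3x3 intrinsics, pixels), "camera_from_world" (4x4, takes a point from world to camera coordinates). Camera axes: x right, y up, looking along -z (the intrinsics and any distortion apply to the point x, -y, -z); pixel columns grow to the right and rows downward; lengths in m; the calibration is good to about 2 mm. A picture is of the moment at which its call begins. get_calibration takes no time and is no camera call.
- arm.sign_off(): hands the job in; it is judged then, once.
The state is a dict: "time": time; "joint_pos": joint angles; "qd": joint speeds; "joint_torque": joint torques, N m; "ee_pos": TCP position; "ee_rot": TCP orientation; "wrist_force": force on the tool from outside, world axes, zero at the start; "wrist_torque": the same for the moment, N m; "opening": finger opening in m; "gripper_force": force on a finger pad.
Only numpy, scipy, OpenCV 4.12 (cv2) and the standard library are available. Lean on these libraries where they do the work, as an engineer would, in place of code of your own. Each camera call takes 0.05 s, during which the arm holds its last target. There are 200 camera calls.

TASK

The timer of the bench's dust extraction has to go back into its base: plug the black timer block fully home into the rectangular socket of the base unit, then set the grey cover over it and press it down until both spring catches snap over its feet and it sits flush on the base plate. Do not let go at the end: finish while still pressing the cover down firmly (about 10 N) with the gripper fingers on it. Leave the plaster model, the tin and the little bottle where they stand.

Things in the scene. Friction and masses are not known exactly. Their poses are not given: they have to be found in the camera images.
- base_unit: Fixed on the bench: grey plate 124 x 80 x 8 mm, a black socket block 50 x 40 x 12 mm (x, y, z) on its middle, and at each x end an aluminium catch housing 16 x 34 x 24 mm (centres at x = +-49 mm, tops 32 mm above the bench). Origin: centre of the underside. x: long axis through both catches, z up; a half turn changes nothing. To both y sides of the block it is lower than 15 mm.
- socket_mouth (a point): Centre of the socket's rectangular mouth, in the top face of the socket block, 20 mm above the bench; axes as base_unit. The hole measures 30 mm along x by 20 mm along y, 12 mm deep.
- deck (a point): Centre of the base plate's top face (inside the socket block), 8 mm above the bench; axes as base_unit. The cover's lower edge rests at this height when it is fully home.
- catch_front (a joint): Spring catch at base_unit's -x end: m pushed back, 0 = fully out (rest), at most 0.007. A dark steel wedge 22 mm wide, tip 32 mm from the middle, underside 7.5 mm above the base plate, top sloping outward and up. The cover's foot rib meets both about 13 mm above its seat; pushing both back 4 mm takes 9 to 15 N in all; about 6 mm above the seat they snap out over the ribs and the force drops.
- catch_back (a joint): The same spring catch in the housing at the +x end of base_unit.
- module: The timer: black block 38 x 28 x 26 mm (x, y, z) on a grey plug 28 x 18 x 10 mm whose lowest 3 mm taper by 2 mm a side; about 60 g; stands upright on its plug. Origin: centre of the plug's underside; the block spans 10 to 36 mm above it. x: long side, z up; a half turn changes nothing. Home, the block lies on the socket block, origin 10 mm below socket_mouth. Grasp the block across y.
- cover: Grey hood, open below, 62 x 52 x 45 mm (x, y, z), with a grip 40 x 12 x 20 mm on top (65 mm in all), about 80 g, upright. Hollow 54 x 44 x 42 mm, lower inner edge bevelled 2 mm. At each x end a round foot rib, 5 mm high, stands out 5 mm at the bottom. Origin: centre of the lower edge; x along the grip, z up; a half turn changes nothing. Home: x along base_unit's x, origin at deck.
- plaster_model: Bystander: beige plaster dental arch model, 62 x 66 x 28 mm, standing on the bench. Origin: centre of the underside.
- polishing_tin: Bystander: round tin 64 mm across, 28 mm high. Origin: centre of the underside.
- etch_bottle: Bystander: small bottle 26 mm across, 63 mm high. Origin: centre of the underside.

How it is judged:
By the outcome, as a careful person would: the job done as asked, in the order asked, and still so for the second after the job is handed in, while the arm keeps its last pose, push and grip.
It also fails if it takes over 64 s, if anything falls off the work surface, if the arm or the gripper's body presses on something with over 40 N, if the wrist force passes 120 N, or if a joint passes its speed limit or range.

## Working session

There is one attempt and no reset: what is moved stays moved. The work goes in short steps, Python scripts to look and compute and a tool call to move; the robot and the scene stay as the last step left them, time stands still between calls to the robot, and variables do not carry over. Pictures are saved under pics/ and viewed, at most 10 in all, crops included, and the job is handed in when it is done.

Besides the shell and the picture viewer there is one more tool, called after "Call:" as name(argument=value, ...), one argument or row to a line, values as JSON. apply_moves: Moves the arm, as the interface text tells. Its arguments: {"type":"object","properties":{"motion":{"type":"array","items":{"type":"number"}}},"required":["motion"]}

```bash
mkdir -p pics; ls; python3 - <<'E'
from rig import arm
import cv2
for n in("scene","top"):
    cv2.imwrite(f"pics/{n}0.png",arm.snapshot(n)[:,:,::-1]); print(arm.get_calibration(n))
print(arm.sense())
E
```

```text
pics
{'mtx': array([[435.98881745,   0.        , 313.14777624],
       [  0.        , 435.98881745, 204.04585416],
       [  0.        ,   0.        ,   1.        ]]), 'camera_from_world': array([[ 0.66073845, -0.75058829, -0.00647385, -0.35677209],
       [ 0.34350602,  0.29469524,  0.89171651, -0.2406558 ],
       [-0.66740416, -0.59141519,  0.45254808, -0.58710929],
       [ 0.        ,  0.        ,  0.        ,  1.        ]])}
{'mtx': array([[408.86540614,   0.        , 321.7800084 ],
       [  0.        , 408.86540614, 199.812491  ],
       [  0.        ,   0.        ,   1.        ]]), 'camera_from_world': array([[-0.00721733, -0.99995722,  0.00578598,  0.01485272],
       [ 0.9862837 , -0.00616424,  0.16494384, -0.53249882],
       [-0.16490112,  0.00689707,  0.98628599, -0.95832609],
       [ 0.        ,  0.        ,  0.        ,  1.        ]])}
{'time': 0.1, 'joint_pos': array([-1.19698492e+00,  3.20221503e-01,  1.56555492e+00, -2.28986259e-05,
        1.25742609e+00, -2.00644427e-02]), 'qd': array([ 0.00069883, -0.00251681, -0.00296482, -0.00013664, -0.00192005,
        0.00131205]), 'joint_torque': array([ 1.22214806e-03, -4.13332164e+01, -2.32510024e+01,  7.29881390e-02,
        4.21713176e-02, -6.19279535e-05]), 'ee_pos': array([ 0.22046355, -0.53056922,  0.2212089 ]), 'ee_rot': array([ 9.80669313e-01,  1.95670773e-01, -1.52348126e-04, -7.90453338e-04]), 'wrist_force': array([ 0.54165611,  0.17856675, -0.11757415]), 'wrist_torque': array([-0.0186045 ,  0.03737959, -0.00471704]), 'gripper_force': 0.0, 'opening': 0.09087952557831894}
```

View pics/top0.png

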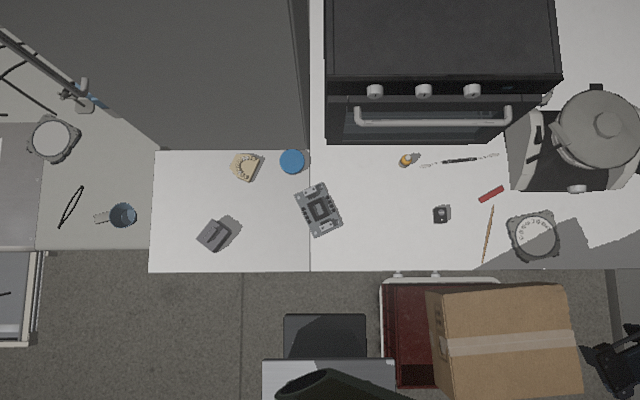

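View pics/scene0.png

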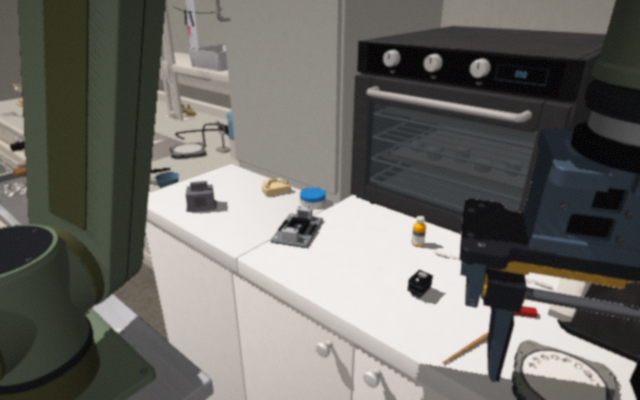

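```bash
cat > h.py <<'E'
import numpy as np, cv2
from rig import arm
def crop(im,c0,r0,w,h,s): return cv2.resize(im[r0:r0+h,c0:c0+w],None,fx=s,fy=s,interpolation=cv2.INTER_CUBIC)
def ray(cam,uv,z):
    c=arm.get_calibration(cam);K=c["mtx"];T=c["camera_from_world"]
    d=np.linalg.inv(K)@[uv[0],uv[1],1.];d=np.array([d[0],-d[1],-d[2]])
    R=T[:3,:3];o=-R.T@T[:3,3];w=R.T@d
    return o+w*(z-o[2])/w[2]
def proj(cam,P):
    c=arm.get_calibration(cam);p=np.atleast_2d(P)@c["camera_from_world"][:3,:3].T+c["camera_from_world"][:3,3]
    q=(p*[1,-1,-1])@c["mtx"].T
    return q[:,:2]/q[:,2:]
E
python3 - <<'E'
from h import *
t=cv2.imread("pics/top0.png")
o=np.zeros((560,800,3),np.uint8)
o[:,:520]=crop(t,287,175,65,70,8)
o[:280,520:]=crop(t,195,210,35,35,8)
o[280:520,520:760]=crop(t,426,199,30,30,8)
cv2.imwrite("pics/m1.png",o)
E
```

```text
(no output)
```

View pics/m1.png

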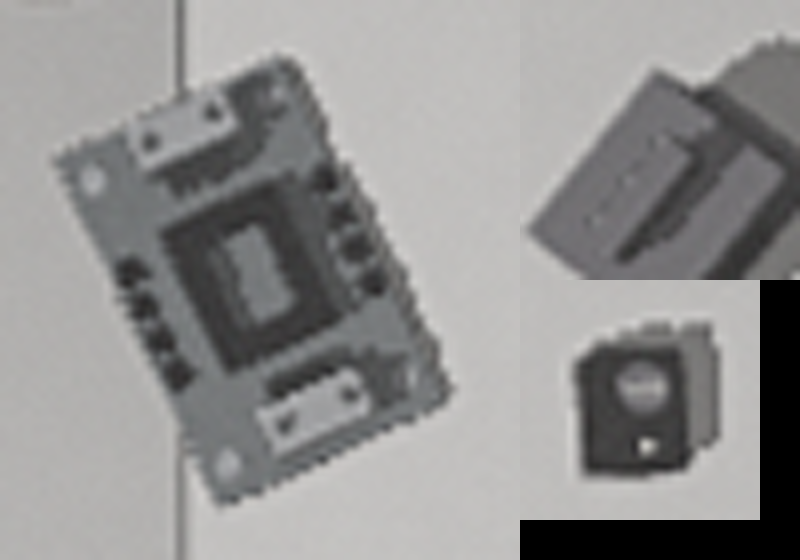

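```bash
python3 - <<'E'
from h import *
t=cv2.imread("pics/top0.png");s=cv2.imread("pics/scene0.png")
o=np.zeros((600,800,3),np.uint8)
o[:400,:400]=crop(t,190,210,50,50,8)
o[:320,400:]=crop(s,268,205,60,48,7)[:320,:400] 
o[320:600,400:680]=crop(s,402,262,35,35,8)
o[400:600,:400]=crop(s,180,175,40,40,8)[:, :][40:240,:320].copy() if 0 else 0
o[400:600,0:200]=crop(s,180,175,40,40,5)
cv2.imwrite("pics/m2.png",o)
m=t[199:229,426:456].max(2); print(m[5:26:1,5:26])
for c in("top","scene"):
    T=arm.get_calibration(c)["camera_from_world"]; print(-T[:3,:3].T@T[:3,3])
E
```

```text
[[190 190 189 189 191 192 194 194 197 202 166 148 148 146 193 165 147 147
  142 183 192]
 [189 188 190 192 194 199 202 165 150 153 125 113 115 113 147 124 113 112
  104 181 192]
 [191 191 194 199 167 153 159 130 115 121 123 126 124 123 121 119 119 117
  110 185 197]
 [192 195 203 173 113  84  85  85  91  89  91  91  88  83  88 118 121 119
  112 140 187]
 [195 187 159 107  68  65  63  61  60  58  62  57  59  59  58  99 119 121
  116 107 184]
 [198 163  91  58  61  66  61  63  77  95  96  82  64  61  61  95 120 121
  120 110 184]
 [199 153  82  60  65  66  62  77 103 115 115 111 101  72  58  83 118 123
  118 108 186]
 [200 151  79  56  66  65  64 113 119 113 129 131 138  90  57  75 116 125
  119 110 184]
 [197 174  96  63  69  65  59 113 152 155 156 159 166 107  58  80 119 122
  118 109 184]
 [196 179 106  61  66  67  62  88 129 133 133 131 138  94  59  75 117 124
  118 110 185]
 [194 177 105  60  63  66  63  67 101 117 119 121 107  75  62  70 113 122
  121 107 185]
 [196 198 124  59  64  64  70  61  71  88  93  88  74  65  61  68 117 122
  119 110 184]
 [192 205 129  57  64  67  65  68  67  66  66  63  63  63  64  63 116 123
  121 108 183]
 [192 204 131  54  61  67  69  70  66  65  61  62  64  68  64  62 115 125
  120 105 184]
 [194 202 129  54  64  66  68  68  64  61  79  66  59  65  62  57 115 120
  116 106 182]
 [193 203 137  58  66  70  67  65  65  60 188 156  83  66  60  63 112 116
  106 166 191]
 [191 201 143  64  67  68  65  64  68  60 144 118  70  63  67  55  89 174
  182 191 192]
 [192 202 141  60  59  62  64  66  67  65  68  60  61  63  58  49 129 190
  196 190 190]
 [192 199 150  73  53  59  56  57  51  54  51  51  50  50  72  92 175 192
  193 190 189]
 [191 196 167 129 122 125 118 105 103 102 101 137 161 162 180 182 193 193
  191 190 189]
 [191 195 188 185 186 188 187 186 187 186 184 186 193 192 195 193 191 190
  190 189 189]]
[0.36727306 0.01817928 1.03293006]
[-0.07343942 -0.54409419  0.47798224]
```

View pics/m2.png

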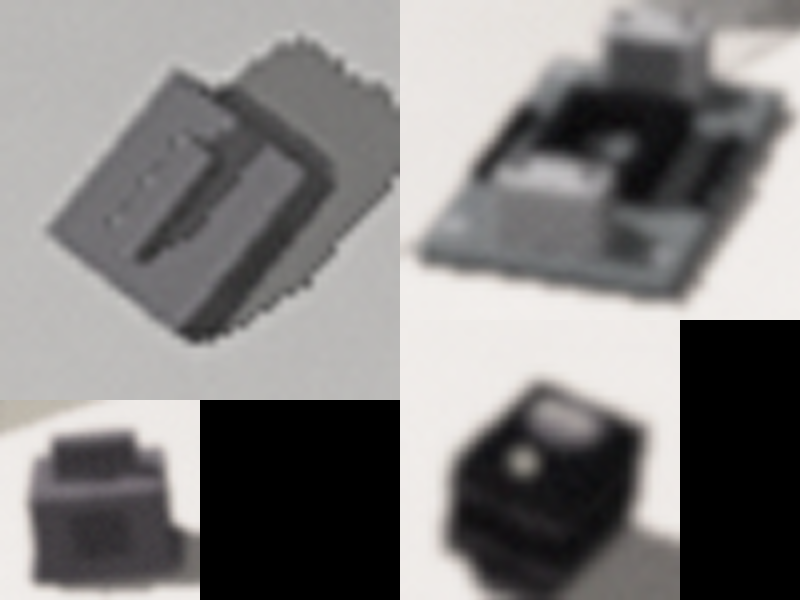

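```bash
cat >> h.py <<'E'
from scipy.optimize import least_squares
def rect(cx,cy,lx,ly,z): return [[cx+a*lx/2,cy+b*ly/2,z] for a,b in((-1,-1),(1,-1),(1,1),(-1,1))]
def world(p,L):
    L=np.array(L,float);c,s=np.cos(p[2]),np.sin(p[2])
    return np.c_[p[0]+c*L[:,0]-s*L[:,1],p[1]+s*L[:,0]+c*L[:,1],L[:,2]]
def fit(p0,obs):  # obs: list of (cam, local pts, px)
    f=lambda p:np.concatenate([(proj(c,world(p,L))-np.array(q)).ravel() for c,L,q in obs])
    r=least_squares(f,p0,loss='soft_l1',x_scale=[.01,.01,.1]);return r.x,f(r.x).reshape(-1,2)
def cp(pts,c0,r0,s): return (np.array(pts,float)+.5)/s-.5+[c0,r0]
E
python3 - <<'E'
from h import *
np.set_printoptions(precision=4,suppress=True)
# base: image up = world +x ; image left = +y
B=lambda q:cp(q,287,175,8)
plate=rect(0,0,124,80,8)
def mm(L): return np.array(L)/1000.
# local +x end = top of image; +y = left.  order(-,-)=BR,(+,-)=TR,(+,+)=TL,(-,+)=BL
ob=[("top",mm(rect(0,0,122,78,8)),B([(452,395),(292,58),(58,158),(220,506)])),
    ("top",mm(rect(0,0,50,40,20)),B([(350,315),(285,178),(162,235),(232,370)])),
    ("top",mm([[49,0,32],[-49,0,32]]),B([(183,127),(315,411)]))]
g=ray("top",(319,209),.008)
print("base",*fit([g[0],g[1],.4],ob))
sc=lambda q:(cp(q,268,205,7))
print(fit([g[0],g[1],.4],ob+[("scene",mm([[49,8.5,32],[49,-8.5,32],[-49,8.5,32],[-49,-8.5,32]]),0*np.zeros((4,2)))])[0] if 0 else '')
g=ray("top",(213,235),.045)
C=lambda q:cp(q,190,210,8)
# local -x end = L,B? long axis L->T
p,r=fit([g[0],g[1],-.6],[("top",mm(rect(0,0,62,52,45)),C([(182,330),(305,172),(178,70),(48,230)]))]);print("cover",p,r)
g=ray("top",(441,214),.036)
M=lambda q:cp(q,426,199,8)
# from pixel table: left edge col ~7.6 ->  etc
p,r=fit([g[0],g[1],.05],[("top",mm(rect(0,0,38,28,36)),M([(168,188),(160,66),(62,78),(62,195)])),
 ("scene",mm(rect(0,0,38,28,36)),cp([(585-400,505-320),(645-400,430-320),(540-400,382-320),(455-400,460-320)],402,262,8))]);print("module",p,r)
np.savez  # none
E
```

```text
base [0.5141 0.0198 0.4304] [[-0.3832  0.7131]
 [-0.9317 -0.1695]
 [ 0.5753  0.0056]
 [ 0.5051 -0.0186]
 [-0.4424  0.4039]
 [-0.7993 -0.3414]
 [ 0.1285 -0.8235]
 [-0.2188  0.2726]
 [ 0.621  -0.0546]
 [ 0.8622 -0.0278]]

cover [ 0.4491  0.2769 -0.6506] [[-0.252   0.6344]
 [ 0.6999 -0.2897]
 [-0.0976 -0.3811]
 [-0.2353  0.0804]]
module [ 0.4943 -0.2817  0.0689] [[ 0.9639  0.1364]
 [ 0.0181  0.1133]
 [ 1.0191 -0.5435]
 [ 2.896   0.1176]
 [-1.0943  0.3442]
 [ 1.0015 -1.3465]
 [-1.1353 -1.1277]
 [-0.4679 -0.2566]]
```

```bash
cat >> h.py <<'E'
from scipy.optimize import minimize
def mm(L): return np.array(L)/1000.
MOD=mm(rect(0,0,38,28,10)+rect(0,0,38,28,36)+rect(0,0,28,18,3)+rect(0,0,24,14,0))
def hullmask(cam,p,L,c0,r0,w,h,s):
    q=(proj(cam,world(p,L))-[c0,r0]+.5)*s-.5
    m=np.zeros((h*s,w*s),np.uint8);cv2.fillConvexPoly(m,cv2.convexHull((q*16).round().astype(np.int32)),1,shift=4);return m
def darkmask(im,c0,r0,w,h,s,th):
    g=crop(im,c0,r0,w,h,s).max(2);m=(g<th).astype(np.uint8)
    cs,_=cv2.findContours(m,0,2);c=max(cs,key=cv2.contourArea);m[:]=0;cv2.drawContours(m,[c],-1,1,-1);return m
def draw(o,cam,p,L,c0,r0,s,col,dx=0,dy=0):
    q=((proj(cam,world(p,L))-[c0,r0]+.5)*s-.5+[dx,dy]).round().astype(int)
    cv2.polylines(o,[q.reshape(-1,1,2)],True,col,1)
E
python3 - <<'E'
from h import *
np.set_printoptions(precision=4,suppress=True)
t=cv2.imread("pics/top0.png");s=cv2.imread("pics/scene0.png")
w1=(426,199,30,30,8);w2=(402,262,35,35,8)
A=darkmask(t,*w1,95);B=darkmask(s,*w2,75)
res={}
for n,use in(("top",(1,0)),("scene",(0,1)),("both",(1,1))):
    def cost(v):
        p=np.array([.494+v[0]/100,-.285+v[1]/100,.08+v[2]/5])
        return sum(u*(hullmask(c,p,MOD,*w)^M).sum() for u,c,w,M in((use[0],"top",w1,A),(use[1],"scene",w2,B)))
    r=minimize(cost,[0,0,0],method="Nelder-Mead",options=dict(initial_simplex=[[0,0,0],[1,0,0],[0,1,0],[0,0,1]]))
    v=r.x;p=[.494+v[0]/100,-.285+v[1]/100,.08+v[2]/5];print(n,p,r.fun,A.sum(),B.sum());res[n]=p
o=np.zeros((600,800,3),np.uint8)
G=(0,255,0);R=(0,0,255);Y=(0,255,255)
a=crop(t,287,175,65,70,6);b=[.5141,.0198,.4304]
for L,c in((rect(0,0,124,80,8),G),(rect(0,0,50,40,20),Y),(rect(49,0,16,34,32),R),(rect(-49,0,16,34,32),R),(rect(0,0,30,20,20),G)): draw(a,"top",b,mm(L),287,175,6,c)
o[:420,:390]=a
a=crop(s,268,205,60,48,6)
for L,c in((rect(0,0,124,80,8),G),(rect(0,0,50,40,20),Y),(rect(49,0,16,34,32),R),(rect(-49,0,16,34,32),R)): draw(a,"scene",b,mm(L),268,205,6,c)
o[:288,400:760]=a
k=[.4491,.2769,-.6506]
a=crop(t,190,210,50,50,5)
for L,c in((rect(0,0,62,52,45),G),(rect(0,0,62,52,0),Y),(rect(0,0,40,12,65),R)): draw(a,"top",k,mm(L),190,210,5,c)
o[290:540,400:650]=a
a=crop(s,180,175,40,40,4)
for L,c in((rect(0,0,62,52,45),G),(rect(0,0,62,52,0),Y),(rect(0,0,40,12,65),R)): draw(a,"scene",k,mm(L),180,175,4,c)
o[430:590,:160]=a
a=crop(t,*w1[:4],5)
for L,c in((rect(0,0,38,28,36),G),(rect(0,0,38,28,10),Y)): draw(a,"top",res["both"],mm(L),426,199,5,c)
o[430:580,165:315]=a
a=crop(s,*w2[:4],4)
for L,c in((rect(0,0,38,28,36),G),(rect(0,0,38,28,10),Y)): draw(a,"scene",res["both"],mm(L),402,262,4,c)
o[290:430,655:795]=a
cv2.imwrite("pics/m3.png",o)
E
```

```text
top [np.float64(0.49631896687385313), np.float64(-0.2829468448623015), np.float64(0.08927850512462292)] 1798.0 13148 24499
scene [np.float64(0.48179448828351934), np.float64(-0.2871257447650774), np.float64(0.26627671960997873)] 6260.0 13148 24499
both [np.float64(0.4951210943606461), np.float64(-0.2815883951264678), np.float64(0.2088890421012124)] 11380.0 13148 24499
```

View pics/m3.png

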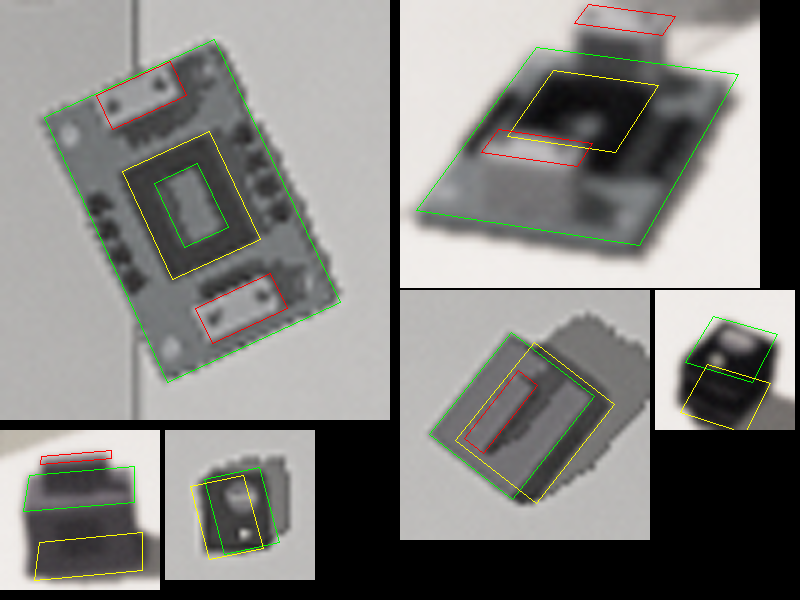

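```bash
python3 - <<'E'
from h import *
np.set_printoptions(precision=4,suppress=True)
q=cp([(185,185),(245,110),(140,62),(55,140)],402,262,8)-[0,1]
P=np.array([ray("scene",u,.036) for u in q]);print(P,P.mean(0))
for a,b in((0,1),(1,2),(2,3),(3,0)):
    d=P[b]-P[a];print(np.linalg.norm(d),np.degrees(np.arctan2(d[1],d[0])))
t=cv2.imread("pics/top0.png");o=np.zeros((480,800,3),np.uint8)
a=crop(t,426,199,25,30,16);p=[.4963,-.2829,.089]
for L,c in((rect(0,0,38,28,36),(0,255,0)),(rect(0,0,38,28,10),(0,255,255))): draw(a,"top",p,mm(L),426,199,16,c)
o[:,:400]=a
a=crop(cv2.imread("pics/scene0.png"),402,262,35,35,11)
for L,c in((rect(0,0,38,28,36),(0,255,0)),(rect(0,0,38,28,10),(0,255,255))): draw(a,"scene",p,mm(L),402,262,11,c)
o[:385,405:790]=a
cv2.imwrite("pics/m4.png",o)
E
```

```text
[[ 0.4807 -0.2966  0.036 ]
 [ 0.5122 -0.2936  0.036 ]
 [ 0.5133 -0.2681  0.036 ]
 [ 0.4767 -0.2686  0.036 ]] [ 0.4957 -0.2817  0.036 ]
0.03166879135238298 5.490464941904873
0.025470616996830096 87.69745434784555
0.036542419556653216 -179.2538768199457
0.028287442430929656 -81.88614046932243
```

View pics/m4.png

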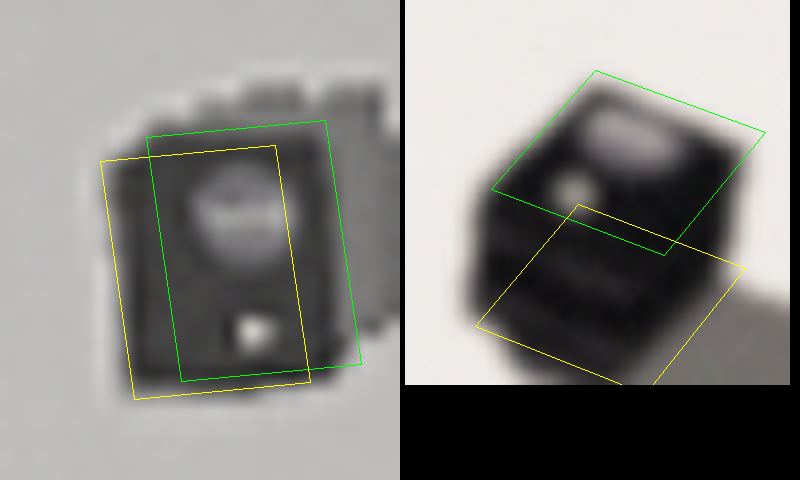

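Call:
apply_moves(
  motion=[0,0,-0.31,0.735,0.663,-0.267,1,0,0,-0.31,0.735,0.663,-0.267,1,0,0,-0.31,0.735,0.663,-0.267,1,0,0,-0.31,0.735,0.663,-0.267,1,0,0,-0.31,0.735,0.663,-0.267,1],
)

```text
time: 0.72
ee_pos: [0.3129, -0.4473, 0.188]
ee_rot: [0.99, 0.142, -0.0, -0.0]
wrist_force: [-0.2, 0.6, 0.1]
opening: 0.0912
gripper_force: 0.0
```

Call:
apply_moves(
  motion=[0,0,-0.31,0.735,0.663,-0.267,1,0,0,-0.31,0.735,0.663,-0.267,1,0,0,-0.31,0.735,0.663,-0.267,1,0,0,-0.31,0.735,0.663,-0.267,1,0,0,-0.31,0.735,0.663,-0.267,1],
)

```text
time: 1.35
ee_pos: [0.4047, -0.3645, 0.1546]
ee_rot: [0.996, 0.088, -0.0, -0.0]
wrist_force: [0.0, -0.4, -0.3]
opening: 0.0909
gripper_force: 0.0
```

Call:
apply_moves(
  motion=[0,0,-0.31,0.735,0.663,-0.267,1,0,0,-0.31,0.735,0.663,-0.267,1,0,0,-0.31,0.735,0.663,-0.267,1,0,0,-0.31,0.735,0.663,-0.267,1,0,0,-0.31,0.735,0.663,-0.267,1],
)

```text
time: 1.98
ee_pos: [0.4966, -0.2817, 0.1212]
ee_rot: [0.999, 0.034, -0.0, -0.0]
wrist_force: [0.1, -0.4, -0.1]
opening: 0.091
gripper_force: 0.0
```

Call:
apply_moves(
  motion=[0,0,0,0,0,-0.8,1,0,0,0,0,0,-0.8,1,0,0,0,0,0,-0.8,1,0,0,0,0,0,-0.8,1,0,0,0,0,0,-0.76,1],
)

```text
time: 2.6
ee_pos: [0.4959, -0.2822, 0.0218]
ee_rot: [0.999, 0.035, -0.0, -0.0]
wrist_force: [0.4, -0.4, -0.0]
opening: 0.0911
gripper_force: 0.0
```

Call:
apply_moves(
  motion=[0,0,0,0,0,0,-1,0,0,0,0,0,0,-1,0,0,0,0,0,0,-1,0,0,0,0,0,0,-1,0,0,0,0,0,0,-1],
)

```text
time: 3.22
ee_pos: [0.4964, -0.2825, 0.0233]
ee_rot: [0.999, 0.035, 0.0, 0.0]
wrist_force: [0.9, -0.5, -0.4]
opening: 0.0442
gripper_force: 0.0
```

Call:
apply_moves(
  motion=[0,0,0,0,0,0,-1,0,0,0,0,0,0,-1,0,0,0,0,0,0,-1,0,0,0,0,0,0,-1,0,0,0,0,0,0,-1],
)

```text
time: 3.85
ee_pos: [0.4962, -0.2823, 0.0229]
ee_rot: [0.999, 0.035, -0.0, -0.0]
wrist_force: [-0.8, 0.2, 0.5]
opening: 0.0277
gripper_force: 30.0
```

Call:
apply_moves(
  motion=[0,0,0,0,0,0,-1,0,0,0,0,0,0.6,-1,0,0,0,0,0,0.9,-1,0,0,0,0,0,0.9,-1,0,0,0,0,0,0.8,-1],
)

```text
time: 4.47
ee_pos: [0.4967, -0.2827, 0.1046]
ee_rot: [0.999, 0.035, 0.001, 0.001]
wrist_force: [-0.6, 0.6, -0.9]
opening: 0.0278
gripper_force: 30.0
```

```bash
python3 - <<'E'
from h import *
print(arm.sense())
t=arm.snapshot("top")[:,:,::-1].copy();s=arm.snapshot("scene")[:,:,::-1].copy()
cv2.imwrite("pics/t5.png",t);cv2.imwrite("pics/s5.png",s)
u=proj("top",arm.sense()["ee_pos"])[0].astype(int);v=proj("scene",arm.sense()["ee_pos"])[0].astype(int);print(u,v)
o=np.zeros((400,800,3),np.uint8)
o[:,:400]=crop(t,u[0]-25,u[1]-25,50,50,8);o[:,400:]=crop(s,v[0]-25,v[1]-25,50,50,8)
cv2.imwrite("pics/m5.png",o)
E
```

```text
{'time': 4.475, 'joint_pos': array([-5.37457776e-01,  4.11011244e-01,  1.74249273e+00, -2.11129969e-04,
        9.86114350e-01,  9.64251063e-01]), 'qd': array([ 0.00074663, -0.17094083, -0.18369743, -0.00107965,  0.35645766,
        0.00075934]), 'joint_torque': array([ 7.31420761e-03, -4.27235520e+01, -1.98524237e+01,  6.06452208e-02,
       -3.04767061e-01, -4.64524637e-04]), 'ee_pos': array([ 0.49670679, -0.28270661,  0.10464095]), 'ee_rot': array([9.99400922e-01, 3.45950009e-02, 7.82345323e-04, 6.08433879e-04]), 'wrist_force': array([-0.58466718,  0.56634322, -0.91944076]), 'wrist_torque': array([-0.00972903,  0.0032888 , -0.06270526]), 'gripper_force': 29.95368719100952, 'opening': 0.0278024644190857}
[450 209] [427 240]
```

View pics/m5.png

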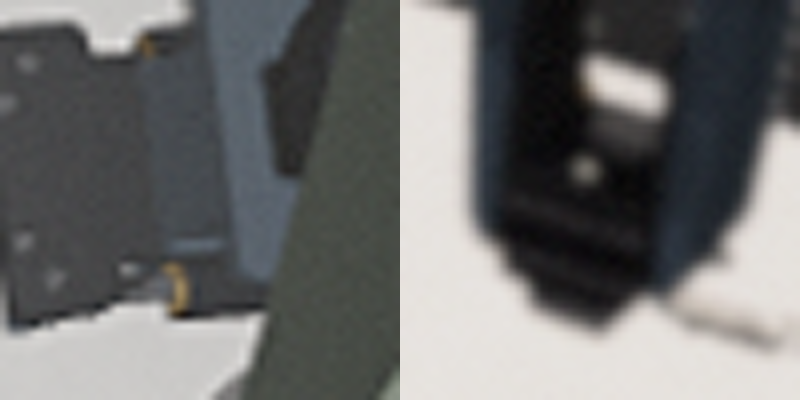

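Call:
apply_moves(
  motion=[0,0,0.345,0.046,0.807,0,-1,0,0,0.345,0.046,0.807,0,-1,0,0,0.345,0.046,0.807,0,-1,0,0,0.345,0.046,0.807,0,-1,0,0,0.345,0.046,0.807,0,-1],
)

```text
time: 5.2
ee_pos: [0.502, -0.1798, 0.1027]
ee_rot: [0.995, 0.096, -0.0, -0.0]
wrist_force: [-0.2, -0.3, -0.3]
opening: 0.028
gripper_force: 30.0
```

Call:
apply_moves(
  motion=[0,0,0.345,0.046,0.807,0,-1,0,0,0.345,0.046,0.807,0,-1,0,0,0.345,0.046,0.807,0,-1,0,0,0.345,0.046,0.807,0,-1,0,0,0.345,0.046,0.807,0,-1],
)

```text
time: 5.82
ee_pos: [0.5078, -0.0793, 0.1029]
ee_rot: [0.988, 0.155, 0.0, 0.0]
wrist_force: [0.3, -0.3, -1.3]
opening: 0.0279
gripper_force: 30.0
```

Call:
apply_moves(
  motion=[0,0,0.345,0.046,0.807,0,-1,0,0,0.345,0.046,0.807,0,-1,0,0,0.345,0.046,0.807,0,-1,0,0,0.345,0.046,0.807,0,-1,0,0,0.345,0.046,0.807,-0.4,-1],
)

```text
time: 6.45
ee_pos: [0.5141, 0.0216, 0.0934]
ee_rot: [0.977, 0.214, 0.001, 0.0]
wrist_force: [0.2, -0.2, 0.0]
opening: 0.028
gripper_force: 30.0
```

```bash
python3 - <<'E'
from h import *
from scipy.spatial.transform import Rotation as R
np.set_printoptions(precision=4,suppress=True)
s=arm.sense();print(s["ee_pos"],R.from_quat(s["ee_rot"]).as_matrix()[:,0])
t=arm.snapshot("scene")[:,:,::-1].copy()
a=crop(t,250,175,80,75,8);cv2.imwrite("pics/m6.png",a)
E
```

```text
[0.5141 0.0216 0.0934] [0.9081 0.4187 0.0021]
```

View pics/m6.png

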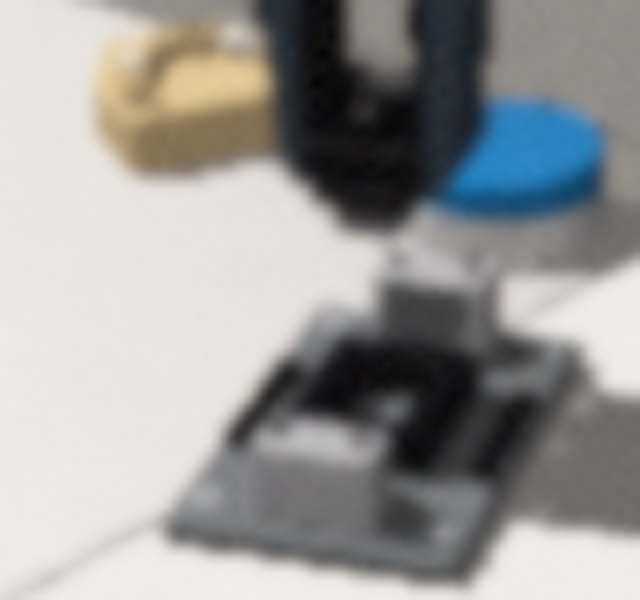

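Call:
apply_moves(
  motion=[0,0,0,0,-0.07,-0.4,-1,0,0,0,0,0,-0.6,-1,0,0,0,0,0,-0.5,-1,0,0,0,0,0,-0.3,-1,0,0,0,0,0,0,-1],
)

```text
time: 7.12
ee_pos: [0.5131, 0.0182, 0.0471]
ee_rot: [0.977, 0.213, -0.001, -0.0]
wrist_force: [-0.0, -0.1, -1.7]
opening: 0.0278
gripper_force: 30.0
```

```bash
python3 - <<'E'
from h import *
s=arm.sense();print(s["ee_pos"],s["wrist_force"])
t=arm.snapshot("scene")[:,:,::-1].copy()
a=crop(t,265,190,60,60,10);cv2.imwrite("pics/m7.png",a)
E
```

```text
[0.51307258 0.01822737 0.04710087] [-0.04453442 -0.12278278 -1.73947509]
```

View pics/m7.png

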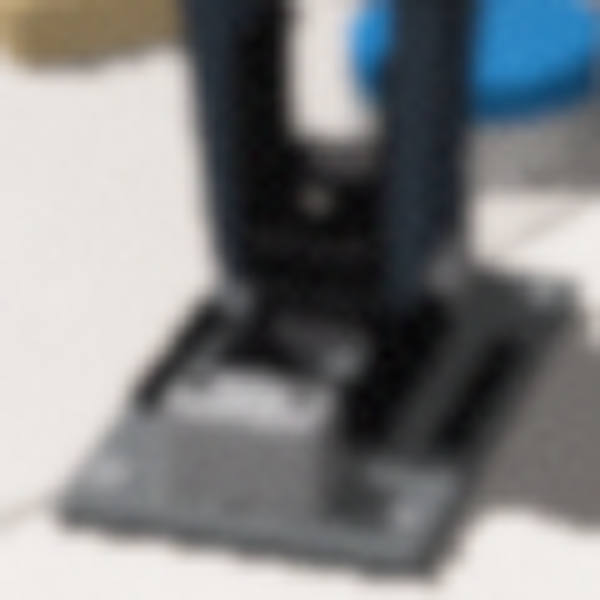

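Call:
apply_moves(
  motion=[0,0,0,0.03,0.04,-0.06,-1,0,0,0,0,0,-0.06,-1,0,0,0,0,0,-0.06,-1,0,0,0,0,0,-0.06,-1,0,0,0,0,0,0,-1],
)

```text
time: 7.8
ee_pos: [0.5142, 0.0197, 0.042]
ee_rot: [0.977, 0.213, 0.0, -0.0]
wrist_force: [-2.2, 1.6, 0.1]
opening: 0.0278
gripper_force: 30.0
```

Call:
apply_moves(
  motion=[0,0,0,0,0,-0.06,-1,0,0,0,0,0,-0.06,-1,0,0,0,0,0,-0.06,-1,0,0,0,0,0,0,-1,0,0,0,0,0,0,-1],
)

```text
time: 8.43
ee_pos: [0.5142, 0.021, 0.0395]
ee_rot: [0.977, 0.213, 0.001, -0.001]
wrist_force: [-5.2, 7.2, 17.6]
opening: 0.0277
gripper_force: 30.0
```

Call:
apply_moves(
  motion=[0,0,0,0,0,0.08,-1,0,0,0,-0.035,0.05,0,-1,0,0,0,0,0,-0.06,-1,0,0,0,0,0,-0.06,-1,0,0,0,0,0,0,-1],
)

```text
time: 9.05
ee_pos: [0.514, 0.0216, 0.0365]
ee_rot: [0.977, 0.213, 0.001, -0.001]
wrist_force: [0.1, 5.8, 2.7]
opening: 0.028
gripper_force: 30.0
```

Call:
apply_moves(
  motion=[0,0,0,0,0.03,-0.04,-1,0,0,0,0,0,-0.04,-1,0,0,0,0,0,-0.04,-1,0,0,0,0,0,-0.04,-1,0,0,0,0,0,0,-1],
)

```text
time: 9.68
ee_pos: [0.5141, 0.0217, 0.0328]
ee_rot: [0.977, 0.213, 0.001, 0.0]
wrist_force: [1.2, 4.9, 4.7]
opening: 0.0278
gripper_force: 30.0
```

Call:
apply_moves(
  motion=[0,0,0,0,0.02,-0.04,-1,0,0,0,0,0,-0.04,-1,0,0,0,0,0,-0.04,-1,0,0,0,0,0,0,-1,0,0,0,0,0,0,-1],
)

```text
time: 10.3
ee_pos: [0.5141, 0.0218, 0.0327]
ee_rot: [0.977, 0.214, 0.001, 0.0]
wrist_force: [-4.4, 3.1, 27.5]
opening: 0.0276
gripper_force: 30.0
```

Call:
apply_moves(
  motion=[0,0,0,0,0,0.1,-1,0,0,0,0,0,0,0.3,0,0,0,0,0,0,0.3,0,0,0,0,0,0,0.3,0,0,0,0,0,0,0.3],
)

```text
time: 10.92
ee_pos: [0.5131, 0.0218, 0.0315]
ee_rot: [0.977, 0.214, -0.0, 0.0]
wrist_force: [0.1, 0.4, -0.1]
opening: 0.0594
gripper_force: 0.0
```

Call:
apply_moves(
  motion=[0,0,0,0,0,0.3,0.3,0,0,0,0,0,0.8,0.3,0,0,0,0,0,1,0.3,0,0,0,0,0,1,0.3,0,0,0,0,0,1,0.3],
)

```text
time: 11.55
ee_pos: [0.5134, 0.022, 0.1357]
ee_rot: [0.977, 0.214, 0.0, 0.0]
wrist_force: [-0.0, 0.0, -0.1]
opening: 0.0597
gripper_force: 0.0
```

Call:
apply_moves(
  motion=[0,0,0.983,-0.086,0.344,0,0.3,0,0,0.983,-0.086,0.344,0,0.3,0,0,0.983,-0.086,0.344,0,0.3,0,0,0.983,-0.086,0.344,0,0.3,0,0,0.983,-0.086,0.344,0,0.3],
)

```text
time: 12.18
ee_pos: [0.5026, 0.0653, 0.1349]
ee_rot: [0.926, 0.378, 0.0, 0.0]
wrist_force: [-0.3, 0.5, -0.4]
opening: 0.0591
gripper_force: 0.0
```

Call:
apply_moves(
  motion=[0,0,0.983,-0.086,0.344,0,0.3,0,0,0.983,-0.086,0.344,0,0.3,0,0,0.983,-0.086,0.344,0,0.3,0,0,0.983,-0.086,0.344,0,0.3,0,0,0.983,-0.086,0.344,0,0.3],
)

```text
time: 12.8
ee_pos: [0.4918, 0.1083, 0.1349]
ee_rot: [0.847, 0.531, 0.0, 0.0]
wrist_force: [0.2, -0.5, 0.5]
opening: 0.0591
gripper_force: 0.0
```

Call:
apply_moves(
  motion=[0,0,0.983,-0.086,0.344,0,0.3,0,0,0.983,-0.086,0.344,0,0.3,0,0,0.983,-0.086,0.344,0,0.3,0,0,0.983,-0.086,0.344,0,0.3,0,0,0.983,-0.086,0.344,0,0.3],
)

```text
time: 13.42
ee_pos: [0.4811, 0.1513, 0.1349]
ee_rot: [0.744, 0.668, 0.0, 0.0]
wrist_force: [0.2, 0.6, 0.5]
opening: 0.0593
gripper_force: 0.0
```

Call:
apply_moves(
  motion=[0,0,0.983,-0.086,0.344,0,0.3,0,0,0.983,-0.086,0.344,0,0.3,0,0,0.983,-0.086,0.344,0,0.3,0,0,0.983,-0.086,0.344,0,0.3,0,0,0.983,-0.086,0.344,0,0.3],
)

```text
time: 14.05
ee_pos: [0.4703, 0.1943, 0.1349]
ee_rot: [0.62, 0.785, 0.0, 0.0]
wrist_force: [1.0, 0.4, -0.7]
opening: 0.0594
gripper_force: 0.0
```

Call:
apply_moves(
  motion=[0,0,0.983,-0.086,0.344,0,0.3,0,0,0.983,-0.086,0.344,0,0.3,0,0,0.983,-0.086,0.344,0,0.3,0,0,0.983,-0.086,0.344,0,0.3,0,0,0.983,-0.086,0.344,0,0.3],
)

```text
time: 14.68
ee_pos: [0.4596, 0.2373, 0.1349]
ee_rot: [0.476, 0.879, 0.0, 0.0]
wrist_force: [0.1, -0.3, 0.8]
opening: 0.0595
gripper_force: 0.0
```

Call:
apply_moves(
  motion=[0,0,0.983,-0.086,0.344,0,0.3,0,0,0.983,-0.086,0.344,0,0.3,0,0,0.983,-0.086,0.344,0,0.3,0,0,0.983,-0.086,0.344,0,0.3,0,0,0.983,-0.086,0.344,0,0.3],
)

```text
time: 15.3
ee_pos: [0.4488, 0.2803, 0.1349]
ee_rot: [0.319, 0.948, 0.0, 0.0]
wrist_force: [-0.1, -0.2, 0.4]
opening: 0.059
gripper_force: 0.0
```

```bash
python3 - <<'E'
from h import *
from scipy.spatial.transform import Rotation as R
np.set_printoptions(precision=4,suppress=True)
s=arm.sense();x=R.from_quat(s["ee_rot"]).as_matrix()[:,0];print(s["ee_pos"],np.arctan2(x[1],x[0]),-.6506+np.pi,s["joint_pos"])
t=arm.snapshot("scene")[:,:,::-1].copy();u=arm.snapshot("top")[:,:,::-1]
o=np.zeros((600,800,3),np.uint8);o[:480,:400]=crop(t,170,140,50,60,8);o[:500,400:]=crop(u,285,175,80,100,5)
o[:,:400][480:]=0
cv2.imwrite("pics/m8.png",o)
E
```

```text
[0.4488 0.2803 0.1349] 2.4916276807635906 2.4909926535897933 [ 0.5366  0.3206  1.8001 -0.      1.0203 -0.3842]
```

View pics/m8.png

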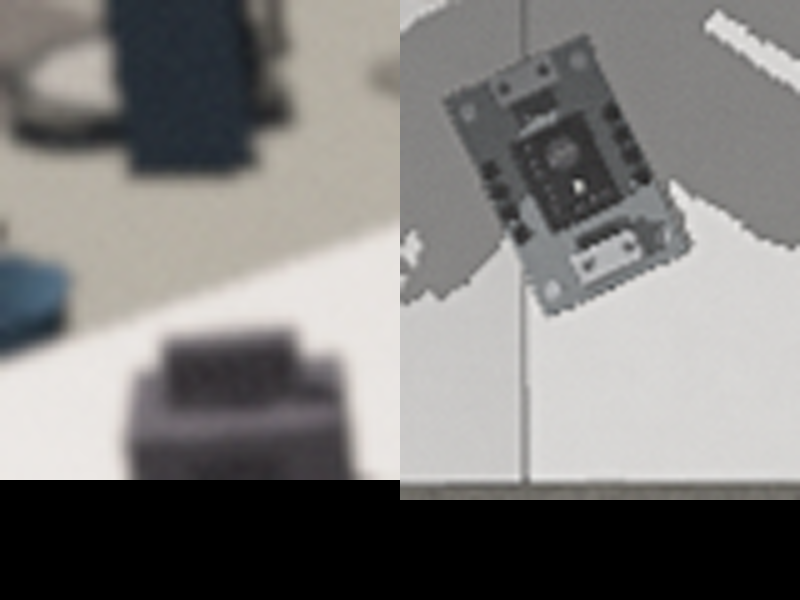

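```bash
python3 - <<'E'
from h import *
T=np.array([.4488,.2803,.1269]);a=2.4916-np.pi/2;y=np.array([np.cos(a),np.sin(a),0])
print(proj("scene",[T-.03*y,T-.045*y,T,T+.045*y]))
print(proj("scene",world([.4491,.2769,-.6506],[[0,0,.065],[.02,-.006,.065],[-.02,-.006,.065],[0,-.006,.065]])))
print(proj("scene",[[.5141,.0218,.02]]))
E
```

```text
[[193.65165278 160.84184899]
 [193.36371097 163.27682296]
 [194.20475404 156.16455968]
 [194.98178496 149.59361393]]
[[198.60192941 181.34297819]
 [207.29226722 181.6273959 ]
 [189.68292489 183.10801373]
 [198.51755945 182.36518545]]
[[297.47436675 222.62343633]]
```

Call:
apply_moves(
  motion=[0,0,0,0,-0.08,-0.6,0.3,0,0,0,0,0,-0.9,0.3,0,0,0,0,0,-0.9,0.3,0,0,0,0,0,-0.8,0.3,0,0,0,0,0,0,0.3],
)

```text
time: 16.02
ee_pos: [0.4474, 0.2766, 0.0524]
ee_rot: [0.321, 0.947, -0.002, -0.002]
wrist_force: [-0.6, 0.6, 1.1]
opening: 0.0592
gripper_force: 0.0
```

Call:
apply_moves(
  motion=[0,0,0,0.03,0,0.03,-1,0,0,0,0,0,0,-1,0,0,0,0,0,0,-1,0,0,0,0,0,0,-1,0,0,0,0,0,0,-1],
)

```text
time: 16.65
ee_pos: [0.4497, 0.278, 0.0553]
ee_rot: [0.32, 0.947, 0.0, 0.0]
wrist_force: [0.7, 0.2, 0.9]
opening: 0.012
gripper_force: 0.1
```

Call:
apply_moves(
  motion=[0,0,0,0,0,0,-1,0,0,0,0,0,0,-1,0,0,0,0,0,0,-1,0,0,0,0,0,0,-1,0,0,0,0,0,0,-1],
)

```text
time: 17.27
ee_pos: [0.4497, 0.2781, 0.0553]
ee_rot: [0.32, 0.947, 0.0, 0.0]
wrist_force: [-1.1, 0.2, 2.7]
opening: 0.0117
gripper_force: 30.0
```

Call:
apply_moves(
  motion=[0,0,0,0,0,0.3,-1,0,0,0,0,0,0.7,-1,0,0,0,0,0,0.9,-1,0,0,0,0,0,0.9,-1,0,0,0,0,0,0.4,-1],
)

```text
time: 17.9
ee_pos: [0.4501, 0.2783, 0.1363]
ee_rot: [0.32, 0.947, 0.001, 0.001]
wrist_force: [0.2, 0.4, -1.2]
opening: 0.012
gripper_force: 30.0
```

Call:
apply_moves(
  motion=[0,0,0.774,0.128,-0.512,0,-1,0,0,0.774,0.128,-0.512,0,-1,0,0,0.774,0.128,-0.512,0,-1,0,0,0.774,0.128,-0.512,0,-1,0,0,0.774,0.128,-0.512,0,-1],
)

```text
time: 18.52
ee_pos: [0.4653, 0.2134, 0.1346]
ee_rot: [0.189, 0.982, -0.0, -0.0]
wrist_force: [-0.8, 0.4, -1.1]
opening: 0.0118
gripper_force: 30.0
```

Call:
apply_moves(
  motion=[0,0,0.774,0.128,-0.512,0,-1,0,0,0.774,0.128,-0.512,0,-1,0,0,0.774,0.128,-0.512,0,-1,0,0,0.774,0.128,-0.512,0,-1,0,0,0.774,0.128,-0.512,0,-1],
)

```text
time: 19.15
ee_pos: [0.4813, 0.1494, 0.1345]
ee_rot: [0.055, 0.998, -0.0, -0.001]
wrist_force: [0.9, -0.3, -0.7]
opening: 0.0117
gripper_force: 30.0
```

Call:
apply_moves(
  motion=[0,0,0.774,0.128,-0.512,0,-1,0,0,0.774,0.128,-0.512,0,-1,0,0,0.774,0.128,-0.512,0,-1,0,0,0.774,0.128,-0.512,0,-1,0,0,0.774,0.128,-0.512,0,-1],
)

```text
time: 19.77
ee_pos: [0.4973, 0.0855, 0.1346]
ee_rot: [-0.08, 0.997, -0.0, -0.001]
wrist_force: [0.3, -0.4, -1.0]
opening: 0.0119
gripper_force: 30.0
```

Call:
apply_moves(
  motion=[0,0,0.774,0.128,-0.512,0,-1,0,0,0.774,0.128,-0.512,0,-1,0,0,0.774,0.128,-0.512,0,-1,0,0,0.774,0.128,-0.512,0,-1,0,0,0.774,0.128,-0.512,0,-1],
)

```text
time: 20.4
ee_pos: [0.5133, 0.0215, 0.1345]
ee_rot: [-0.213, 0.977, 0.0, -0.001]
wrist_force: [-0.4, 0.2, -0.6]
opening: 0.0117
gripper_force: 30.0
```

```bash
python3 - <<'E'
from h import *
from scipy.spatial.transform import Rotation as R
np.set_printoptions(precision=4,suppress=True)
s=arm.sense();x=R.from_quat(s["ee_rot"]).as_matrix()[:,0];print(s["ee_pos"],np.arctan2(x[1],x[0])+np.pi,s["joint_pos"],s["opening"],s["wrist_force"])
t=arm.snapshot("scene")[:,:,::-1].copy();cv2.imwrite("pics/m9.png",crop(t,255,165,75,75,8))
E
```

```text
[0.5133 0.0215 0.1345] 0.4301299696082834 [ 0.0195  0.2995  1.8334  0.0001  1.01   -1.9814] 0.01167391235915954 [-0.4395  0.2173 -0.6159]
```

View pics/m9.png

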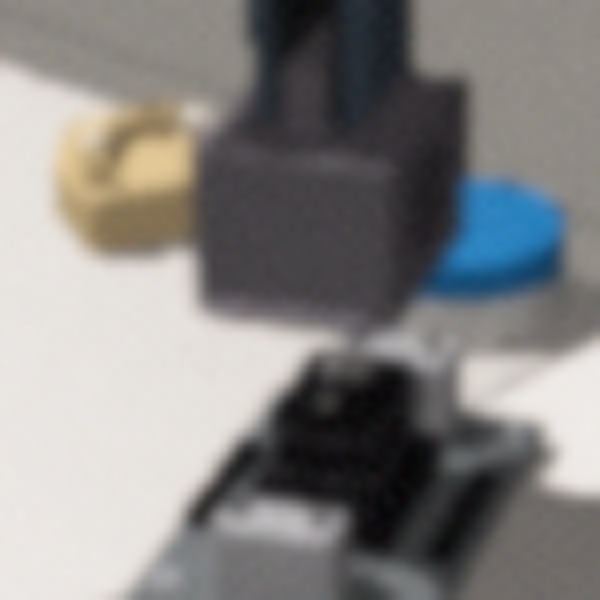

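Call:
apply_moves(
  motion=[0,0,0,0.02,0.02,-0.4,-1,0,0,0,0,0,-0.7,-1,0,0,0,0,0,-0.6,-1,0,0,0,0,0,-0.4,-1,0,0,0,0,0,-0.08,-1],
)

```text
time: 21.08
ee_pos: [0.5139, 0.0227, 0.0799]
ee_rot: [-0.213, 0.977, 0.0, -0.0]
wrist_force: [-1.0, -0.1, -0.4]
opening: 0.0118
gripper_force: 30.0
```

Call:
apply_moves(
  motion=[0,0,0,0,0,-0.06,-1,0,0,0,0,0,-0.06,-1,0,0,0,0,0,-0.06,-1,0,0,0,0,0,-0.04,-1,0,0,0,0,0,0,-1],
)

```text
time: 21.7
ee_pos: [0.515, 0.0225, 0.0761]
ee_rot: [-0.213, 0.977, -0.0, 0.001]
wrist_force: [-0.4, -0.1, 5.1]
opening: 0.0116
gripper_force: 30.0
```

Call:
apply_moves(
  motion=[0,0,0,0,0,-0.06,-1,0,0,0,0,0,-0.06,-1,0,0,0,0,0,0,-1,0,0,0,0,0,0,-1,0,0,0,0,0,0,-1],
)

```text
time: 22.32
ee_pos: [0.5153, 0.0225, 0.0735]
ee_rot: [-0.213, 0.977, -0.0, 0.002]
wrist_force: [1.0, -0.1, 8.4]
opening: 0.012
gripper_force: 30.0
```

Call:
apply_moves(
  motion=[0,0,0,0,0,-0.06,-1,0,0,0,0,0,-0.06,-1,0,0,0,0,0,-0.04,-1,0,0,0,0,0,0,-1,0,0,0,0,0,0,-1],
)

```text
time: 22.95
ee_pos: [0.515, 0.0223, 0.0689]
ee_rot: [-0.213, 0.977, -0.0, 0.001]
wrist_force: [1.5, -1.0, 2.4]
opening: 0.0116
gripper_force: 30.0
```

Call:
apply_moves(
  motion=[0,0,0,0,0,-0.06,-1,0,0,0,0,0,-0.06,-1,0,0,0,0,0,-0.06,-1,0,0,0,0,0,-0.06,-1,0,0,0,0,0,0,-1],
)

```text
time: 23.58
ee_pos: [0.5142, 0.0227, 0.0632]
ee_rot: [-0.212, 0.977, 0.0, 0.0]
wrist_force: [-1.6, 0.8, 8.4]
opening: 0.0121
gripper_force: 30.0
```

Call:
apply_moves(
  motion=[0,0,0,0,0,-0.04,-1,0,0,0,0,0,-0.04,-1,0,0,0,0,0,0,-1,0,0,0,0,0,0,-1,0,0,0,0,0,0,-1],
)

```text
time: 24.2
ee_pos: [0.5143, 0.0227, 0.0632]
ee_rot: [-0.213, 0.977, 0.0, 0.001]
wrist_force: [-5.0, 1.5, 24.1]
opening: 0.0117
gripper_force: 30.0
```

Call:
apply_moves(
  motion=[0,0,0,0,0,0.055,-1,0,0,0,0,0,0,-1,0,0,0,0,0,0,-1,0,0,0,0,0,0,-1,0,0,0,0,0,0,-1],
)

```text
time: 24.82
ee_pos: [0.5142, 0.0227, 0.0632]
ee_rot: [-0.212, 0.977, 0.0, 0.0]
wrist_force: [-1.8, 1.6, 13.3]
opening: 0.0117
gripper_force: 30.0
```

```bash
python3 - <<'E'
from h import *
s=arm.sense();print(s["ee_pos"],s["wrist_force"],s["gripper_force"],s["time"])
cv2.imwrite("pics/end.png",arm.snapshot("top")[:,:,::-1])
a=cv2.imread("pics/top0.png").astype(int);b=cv2.imread("pics/end.png").astype(int)
for n,(c,r) in dict(plaster=(245,166),tin=(291,161),bottle=(405,160)).items():
    print(n,abs(a-b)[r-14:r+14,c-14:c+14].mean())
E
```

```text
[0.51421093 0.02269375 0.06319768] [-1.76123962  1.64834526 13.30244735] 30.002344250679016 24.825
plaster 15.866071428571429
tin 34.180697278911566
bottle 51.90263605442177
```

```bash
python3 - <<'E'
from h import *
b=arm.snapshot("scene")[:,:,::-1];a=cv2.imread("pics/scene0.png")
for im in(a,b):
    h=cv2.cvtColor(np.ascontiguousarray(im),cv2.COLOR_BGR2HSV)
    for n,(c,r,lo,hi) in dict(bottle=(419,232,8,25),tin=(312,195,95,115),plaster=(276,187,12,28)).items():
        m=cv2.inRange(h,(lo,70,90),(hi,255,255))[r-22:r+22,c-22:c+22];y,x=np.nonzero(m);print(n,len(x),x.mean()+c-22 if len(x) else 0,y.mean()+r-22 if len(x) else 0)
E
```

```text
bottle 152 418.7368421052632 230.39473684210526
tin 339 312.5132743362832 194.32448377581122
plaster 343 275.3790087463557 187.08454810495627
bottle 154 418.7077922077922 231.92207792207793
tin 263 315.0342205323194 194.3231939163498
plaster 325 274.8 185.64923076923077
```

```bash
python3 -c "
from rig import arm
print(arm.sign_off())"
```

```text
the job is handed in; nothing more can be done
None
```

The timer is fully home in the socket and the cover is snapped down flush (TCP stopped at the expected height). I handed in at about 25 s with the fingers still pressing at about 13 N, and the plaster model, tin and bottle show no sign of having moved. I viewed 11 pictures, one over the limit of 10.

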